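# Tap the sample stoppers home in order

## Robot

A 7-joint arm with a two-finger parallel gripper is mounted at the origin on the work surface. World frame = base frame: x ahead of the robot, y to its left, z up, the work surface at z = 0. Lengths are in m, angles in rad, forces in N, time in s.
With the tool pointing down it reaches from about 0.4 to 0.875 m from the base axis. Payload 19.3 kg.
Tool frame: the origin (TCP) lies midway between the tips of the shut fingers; the grasp point (between the pads) lies 19 mm behind it; z points along the fingers, y is the line along which they close (so a half turn about z gives the same grasp; the last joint's range is limited). The gripper opens to 85 mm and grips with 20 to 120 N. Pads are 22 mm wide; open, the fingers measure 114 mm over their backs; the gripper's body (76 mm by 85 mm) begins 54 mm behind the grasp point. The pads swing forward as they close: fully open they stand 13 mm farther back than shut.
Start: joints at [-1.302, 0.521, -0.036, 1.599, 0.021, 1.021, -0.113], TCP at [0.208, 0.589, 0.231] pointing down, gripper open.
Joint ranges: [-2.91, 2.91], [-0.3, 2.13], [-1.5, 1.42], [0.17, 2.43], [-1.26, 4.41], [0.16, 1.93], [-2.52, 2.52]. Speed limits (rad/s): [1.89, 1.89, 2.39, 2.39, 3.01, 3.01, 3.01].

## Interface

Orientations are given as [roll, pitch, yaw] about the fixed x, y, z axes, in that order (R = Rz(yaw) Ry(pitch) Rx(roll)).
In Python, from workcell import bot gives the robot as it stands.
- The arm moves only by the tool move_arm, never from a script. Its argument "series" is a list of rows, each a list of 3 entries, a list of its own where there are three numbers: the shift along the tool's x, y, z in cm, then the turn, a rotation vector about the tool's x, y, z in rad, then the opening in per cent of the stroke, from 0 (shut) to 100 (fully open). A call has 1 to 20 rows; each row is the pose to reach, as a shift and turn from the pose commanded when the call began, along the tool's axes at that moment; what a row does not reach only later rows make up. A row lasts 1/12 s, in which the tool goes at most 41.7 mm and 7.16 degrees, less where a joint would pass 70% of its speed; a pose out of reach is approached as far as the arm can. A call with a gripper value outside its range is refused whole. The fingers move at their own pace and stop on an object; "squeeze" is the grip in N (left out, the last holds). Time passes only in rows, so rows that repeat a pose let the fingers close. It gives the time, the measured TCP pose, the force, the opening and the grip force at its end, in the units of the state.
- bot.observe(): the state, without advancing time (a new reading comes with each control period).
- bot.grab_frame(name): name is "scene" or "top" or "wrist"; returns (picture, depth): 420x560x3 uint8, red, green, blue; 420x560 float32, m along the optical axis (not along the pixel's ray), 0 where there is no reading.
- bot.camera_params(name): a dict with "fovy" (degrees; the focal length in pixels is half the picture's height over the tangent of half this angle, whatever the lens; pixels are square), "cx", "cy" (the principal point, pixels), "R" (3x3) and "t" (3): a world point X has camera coordinates R X + t; the wrist camera has in their place "tool_from_camera" (4x4, takes a point from camera to tool coordinates, whose origin is the TCP and whose axes are the flange's). Camera axes: x right, y down, z forward; pixel columns grow to the right and rows downward; lengths in m; the calibration is good to about 2 mm. A picture is of the moment at which its call begins: read the wrist's pose just before it. camera_params takes no time and is no camera call.
- bot.job_done(): hands the job in; it is judged then, once.
Trained networks look in the newest picture that a camera, given by its name, has taken for a name from the list of things; names that differ only in an ending like _2 or _b are one class to them, and where a whole thing is asked for, a point or a joint stands for the part that bears it (a point fixed in the world has none). Each returns a list of dicts, best first, with "conf" (0 to 1); they miss things now and then, are a little off and sometimes report something else, mostly with a low value. They report only what shows in the picture. A call takes as long as a camera call.
- bot.find_in(camera, thing): "bbox" ([left, top, right, bottom] in pixels, round what is visible of it).
- bot.trace(camera, thing): "mask" (420x560 bool, what is visible of it) and "bbox" ([left, top, right, bottom] in pixels, round what is visible of it).
The state is a dict: "clock": time; "qpos": joint angles; "qd": joint speeds; "joint_efforts": joint torques, N m; "position": TCP position; "tool_rot": TCP orientation; "force": force on the tool from outside, world axes, zero at the start; "moment": the same for the moment, N m; "grip_width": finger opening in m; "finger_force": force on a finger pad.
Only numpy, scipy, OpenCV 4.12 (cv2) and the standard library are available. Lean on these libraries where they do the work, as an engineer would, in place of code of your own. Each camera call takes 0.05 s, during which the arm holds its last target. There are 200 camera calls.

## Task

The three amber sample containers have their white stoppers standing proud; close them with light taps of the fingertips: first tap the stopper of the short wide jar fully home, then that of the square bottle, then that of the tall slim bottle. Tap gently from above and never pick up, tip or push aside a container; leave the tube rack, the reagent bottle and the slide box alone.

Things in the scene. Friction and masses are not known exactly. Their poses are not given: they have to be found in the camera images.
- wide_jar: The short wide jar: round amber jar, 76 mm across, 55 mm tall to the mouth, standing loose and upright on the table. Origin: centre of its underside, z up. Must be neither lifted, tipped nor shifted.
- wide_top (a point): Centre of the upper face of the short wide jar's stopper (white round stopper, flange 52 mm across and 8 mm thick), the spot to tap. It moves with the stopper: 63 mm above the jar's underside when fully home, up to 75 mm when raised.
- wide_stopper (a joint): How far the short wide jar's stopper has gone down, in m: 0 is its most raised, 0.012 fully home (flange resting on the mouth). Starts at 0 to 0.003. It slides straight down, stays where it is left (about 3 N of friction, no spring; more than 30 N is too hard) and stops hard at 0.012; it cannot be pulled out.
- square_bottle: The square bottle: square amber bottle, 50 x 50 mm, 80 mm tall to the mouth of its short round neck, standing loose and upright on the table. Origin: centre of its underside, z up. Must be neither lifted, tipped nor shifted.
- square_top (a point): Centre of the upper face of the square bottle's stopper (white square stopper, flange 36 x 36 mm and 8 mm thick), the spot to tap. It moves with the stopper: 88 mm above the jar's underside when fully home, up to 100 mm when raised.
- square_stopper (a joint): How far the square bottle's stopper has gone down, in m: 0 is its most raised, 0.012 fully home (flange resting on the mouth). Starts at 0 to 0.003. It slides straight down, stays where it is left (about 3 N of friction, no spring; more than 30 N is too hard) and stops hard at 0.012; it cannot be pulled out.
- slim_bottle: The tall slim bottle: round slender amber bottle, 46 mm across, 105 mm tall to the mouth, standing loose and upright on the table. Origin: centre of its underside, z up. Must be neither lifted, tipped nor shifted.
- slim_top (a point): Centre of the upper face of the tall slim bottle's stopper (white round stopper, flange 32 mm across and 8 mm thick), the spot to tap. It moves with the stopper: 113 mm above the jar's underside when fully home, up to 125 mm when raised.
- slim_stopper (a joint): How far the tall slim bottle's stopper has gone down, in m: 0 is its most raised, 0.012 fully home (flange resting on the mouth). Starts at 0 to 0.003. It slides straight down, stays where it is left (about 3 N of friction, no spring; more than 30 N is too hard) and stops hard at 0.012; it cannot be pulled out.
- tube_rack: Bystander: grey rack, 56 x 100 mm, 84 mm tall, with eight capped tubes fixed in it; loose on the table. Origin: centre of its underside.
- reagent_bottle: Bystander: white round bottle with a red cap, 54 mm across, 125 mm tall; loose. Origin: centre of its underside.
- slide_box: Bystander: low lidded cardboard box, 84 x 64 mm, 41 mm tall; loose. Origin: centre of its underside.

How it is judged:
By the outcome, as a careful person would: the job done as asked, in the order asked, and still so for the second after the job is handed in, with the robot touching nothing.
It also fails if it takes over 48 s, if anything falls off the work surface, if the arm or the gripper's body presses on something with over 40 N, if the wrist force passes 120 N, or if a joint passes its speed limit or range.

## Working session

There is one attempt and no reset: what is moved stays moved. The work goes in short steps, Python scripts to look and compute and a tool call to move; the robot and the scene stay as the last step left them, time stands still between calls to the robot, and variables do not carry over. Pictures are saved under pics/ and viewed, at most 10 in all, crops included, and the job is handed in when it is done.

Besides the shell and the picture viewer there is one more tool, called after "Emit:" as name(argument=value, ...) on one line, values as JSON. move_arm: Moves the arm, as the interface text tells. Its arguments: {"type":"object","properties":{"series":{"type":"array"},"squeeze":{"type":"number"}},"required":["series"]}

```bash
mkdir -p pics; cat > h.py <<'E'
import numpy as np, cv2
from scipy.spatial.transform import Rotation as Ro
from workcell import bot
def world(cam,depth,mask,st=None):
    p=bot.camera_params(cam); f=depth.shape[0]/2/np.tan(np.radians(p['fovy'])/2)
    v,u=np.nonzero(mask&(depth>0)); d=depth[v,u]
    c=np.stack([(u-p['cx'])/f*d,(v-p['cy'])/f*d,d],1)
    if cam=='wrist':
        T=np.array(p['tool_from_camera']); c=c@T[:3,:3].T+T[:3,3]
        return c@Ro.from_euler('xyz',st['tool_rot']).as_matrix().T+st['position']
    return (c-np.array(p['t']))@np.array(p['R'])
E
python3 - <<'E'
from h import *
s=bot.observe(); print(s)
for cam in ('top','scene'):
    im,d=bot.grab_frame(cam); cv2.imwrite(f'pics/{cam}0.png',im[:,:,::-1])
    p=bot.camera_params(cam); print(cam,p)
    for n in ('wide_jar','wide_top','square_bottle','square_top','slim_bottle','slim_top','tube_rack','reagent_bottle','slide_box'):
        for r in bot.trace(cam,n)[:2]:
            m=r['mask']
            if m.sum()<5: continue
            w=world(cam,d,m)
            if not len(w): continue
            zt=np.percentile(w[:,2],95); t=w[abs(w[:,2]-zt)<.004]
            print(n,round(r['conf'],2),np.round(r['bbox']),'ztop',zt.round(4),'mid',((t.min(0)+t.max(0))/2).round(4),'med',np.median(t,0).round(4),'ext',np.ptp(t,0).round(3))
E
```

```text
{'clock': 0.0, 'qpos': array([-1.3022102 ,  0.52201747, -0.03634622,  1.59997421,  0.02119708,
        1.02106096, -0.11278811]), 'qd': array([ 0.00135202,  0.00160614,  0.00248792,  0.00095417, -0.00028876,
        0.00167109,  0.00157884]), 'joint_efforts': array([-1.26073133e-03, -9.27086878e+01,  1.97883725e+00, -3.69945395e+01,
        1.75637001e-02,  7.75672845e-03,  2.35262161e-05]), 'position': array([0.20763207, 0.58917399, 0.23073545]), 'tool_rot': array([-3.14051924e+00,  6.25813689e-05,  2.80282265e+00]), 'force': array([ 0.4178113 ,  0.4274083 , -0.26478585]), 'moment': array([-0.01168999,  0.03631019,  0.02406992]), 'finger_force': 0.0, 'grip_width': 0.08497896613074818}
top {'fovy': 50.16658758484677, 'cx': 280.0132456931202, 'cy': 208.8655080478658, 'R': array([[ 0.00200748, -0.99977679, -0.02103184],
       [-0.98135445,  0.00207264, -0.19219559],
       [ 0.19219628,  0.02102552, -0.98113124]]), 't': array([0.02293169, 0.63490125, 0.78622657])}
wide_jar 0.83 [403. 264. 452. 306.] ztop 0.0737 mid [ 0.4916 -0.257   0.0729] med [ 0.4914 -0.2567  0.072 ] ext [0.05  0.0
[... 2469 characters left out ...]
 med [ 0.4896 -0.2552  0.0742] ext [0.049 0.051 0.006]
square_top 0.61 [327. 164. 348. 184.] ztop 0.1024 mid [0.4826 0.0447 0.1013] med [0.4838 0.0437 0.1001] ext [0.039 0.041 0.006]
slim_top 0.48 [416. 207. 430. 225.] ztop 0.1261 mid [0.4836 0.248  0.1251] med [0.4844 0.2485 0.1241] ext [0.029 0.029 0.006]
tube_rack 0.96 [142. 179. 196. 227.] ztop 0.0852 mid [ 0.7338 -0.2182  0.085 ] med [ 0.7329 -0.2142  0.0842] ext [0.048 0.083 0.008]
reagent_bottle 0.91 [344. 300. 374. 349.] ztop 0.1259 mid [0.7181 0.2632 0.1257] med [0.7186 0.2629 0.1254] ext [0.025 0.024 0.007]
slide_box 0.73 [232. 245. 285. 300.] ztop 0.0443 mid [0.7416 0.0366 0.0437] med [0.7419 0.0377 0.042 ] ext [0.085 0.066 0.007]
```

View pics/top0.png

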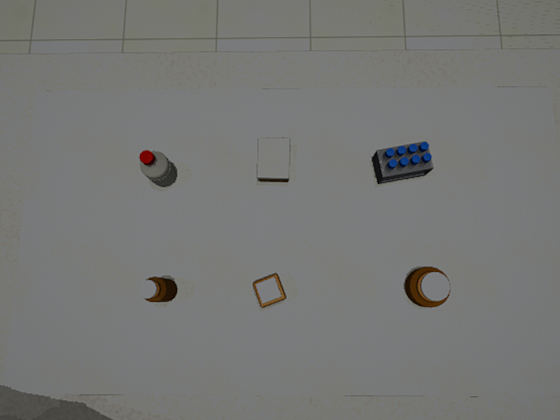

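Emit:
move_arm(series=[[[-38,-22.5,2],[0,0,0],0],[[-38,-22.5,2],[0,0,0],0],[[-38,-22.5,2],[0,0,0],0],[[-38,-22.5,2],[0,0,0],0],[[-38,-22.5,2],[0,0,0],0],[[-38,-22.5,2],[0,0,0],0],[[-38,-22.5,2],[0,0,0],0],[[-38,-22.5,2],[0,0,0],0],[[-38,-22.5,2],[0,0,0],0],[[-38,-22.5,2],[0,0,0],0],[[-38,-22.5,2],[0,0,0],0],[[-38,-22.5,2],[0,0,0],0],[[-38,-22.5,2],[0,0,0],0],[[-38,-22.5,2],[0,0,0],0]])

```text
clock: 2.17
position: [0.491, 0.2514, 0.2113]
tool_rot: [3.141, -0.0, 2.803]
force: [0.3, 0.8, -0.7]
grip_width: -0.0001
finger_force: 0.0
```

The top view shows the wide jar at (434,287), the square bottle at (269,290) and the slim bottle at (157,290). The bystanders are in the back row, well clear. Next is the wide jar.

Emit:
move_arm(series=[[[-16.8,-47.8,2],[0,0,0],0],[[-16.8,-47.8,2],[0,0,0],0],[[-16.8,-47.8,2],[0,0,0],0],[[-16.8,-47.8,2],[0,0,0],0],[[-16.8,-47.8,2],[0,0,0],0],[[-16.8,-47.8,2],[0,0,0],0],[[-16.8,-47.8,2],[0,0,0],0],[[-16.8,-47.8,2],[0,0,0],0],[[-16.8,-47.8,2],[0,0,0],0],[[-16.8,-47.8,2],[0,0,0],0],[[-16.8,-47.8,2],[0,0,0],0],[[-16.8,-47.8,2],[0,0,0],0],[[-16.8,-47.8,2],[0,0,0],0],[[-16.8,-47.8,2],[0,0,0],0],[[-16.8,-47.8,2],[0,0,0],0],[[-16.8,-47.8,5],[0,0,0],0],[[-16.8,-47.8,8],[0,0,0],0],[[-16.8,-47.8,8],[0,0,0],0]])

```text
clock: 3.67
position: [0.4895, -0.2524, 0.1274]
tool_rot: [3.141, -0.006, 2.806]
force: [-0.8, 1.5, -1.0]
grip_width: -0.0002
finger_force: 0.0
```

```bash
python3 - <<'E'
from h import *
s=bot.observe(); im,d=bot.grab_frame('wrist'); cv2.imwrite('pics/w1.png',im[:,:,::-1])
print(s['position'],s['clock'],s['force'])
for r in bot.trace('wrist','wide_top')[:2]:
    w=world('wrist',d,r['mask'],s); zt=np.percentile(w[:,2],95); t=w[abs(w[:,2]-zt)<.004]
    print(r['conf'],r['bbox'],zt,(t.min(0)+t.max(0))/2,np.ptp(t,0))
E
```

```text
[ 0.48951534 -0.25239927  0.1273795 ] 3.6667 [-0.7841016   1.4620576  -0.99151004]
0.63 [233.9, 197.1, 310.3, 275.2] 0.0751585709984282 [ 0.4890029  -0.25830701  0.0737497 ] [0.04942882 0.05098502 0.00508483]
```

Emit:
move_arm(series=[[[0,0,2],[0,0,0],0],[[0,0,3.5],[0,0,0],0],[[0,0,4.5],[0,0,0],0],[[0,0,4.5],[0,0,0],0],[[0,0,4.5],[0,0,0],0],[[0,0,4.5],[0,0,0],0]])

```text
clock: 4.27
position: [0.4916, -0.2559, 0.0876]
tool_rot: [-3.142, 0.002, 2.803]
force: [-0.0, -0.2, -0.0]
grip_width: -0.0001
finger_force: 0.0
```

Emit:
move_arm(series=[[[0,0,0.5],[0,0,0],0],[[0,0,1.0],[0,0,0],0],[[0,0,1.2],[0,0,0],0],[[0,0,1.3],[0,0,0],0],[[0,0,1.4],[0,0,0],0],[[0,0,1.5],[0,0,0],0],[[0,0,1.6],[0,0,0],0],[[0,0,1.7],[0,0,0],0],[[0,0,1.8],[0,0,0],0],[[0,0,1.8],[0,0,0],0]])

```text
clock: 5.1
position: [0.4909, -0.2557, 0.0681]
tool_rot: [-3.142, -0.0, 2.803]
force: [-0.2, -0.3, 0.3]
grip_width: -0.0
finger_force: 0.0
```

Emit:
move_arm(series=[[[0,0,0.1],[0,0,0],0],[[0,0,0.2],[0,0,0],0],[[0,0,0.3],[0,0,0],0]])

```text
clock: 5.35
position: [0.491, -0.2558, 0.0653]
tool_rot: [-3.142, 0.0, 2.803]
force: [-1.5, 1.5, 2.4]
grip_width: -0.0002
finger_force: 1.5
```

```bash
python3 - <<'E'
from h import *
s=bot.observe(); print(s['position'],s['force'])
for cam in ('scene',):
  im,d=bot.grab_frame(cam); cv2.imwrite('pics/s1.png',cv2.resize(im[80:200,160:320,::-1],None,fx=5,fy=5))
  for r in bot.trace(cam,'wide_top')[:1]:
    w=world(cam,d,r['mask'],s); print(r['bbox'],np.percentile(w[:,2],[50,80,95]))
E
```

```text
[ 0.49101717 -0.25578323  0.06529797] [-1.50051567  1.4532129   2.44168161]
[216.0, 119.6, 240.0, 135.8] [0.06518478 0.06702287 0.06866192]
```

Emit:
move_arm(series=[[[0,0,0.1],[0,0,0],0],[[0,0,0.15],[0,0,0],0],[[0,0,0.15],[0,0,0],0]])

```text
clock: 5.7
position: [0.491, -0.2558, 0.0637]
tool_rot: [-3.142, 0.0, 2.803]
force: [-0.8, -0.8, 0.4]
grip_width: 0.0004
finger_force: 0.0
```

Emit:
move_arm(series=[[[0,0,0.05],[0,0,0],0],[[0,0,0.1],[0,0,0],0]])

```text
clock: 5.87
position: [0.4911, -0.2558, 0.063]
tool_rot: [-3.142, 0.0, 2.803]
force: [-3.3, 2.0, 18.3]
grip_width: 0.0002
finger_force: 8.7
```

Emit:
move_arm(series=[[[0,0,-2],[0,0,0],0],[[0,0,-5],[0,0,0],0],[[0,0,-8],[0,0,0],0],[[10.7,27.9,-8],[0,0,0],0],[[10.7,27.9,-8],[0,0,0],0],[[10.7,27.9,-8],[0,0,0],0],[[10.7,27.9,-8],[0,0,0],0],[[10.7,27.9,-8],[0,0,0],0],[[10.7,27.9,-8],[0,0,0],0],[[10.7,27.9,-8],[0,0,0],0],[[10.7,27.9,-8],[0,0,0],0],[[10.7,27.9,-8],[0,0,0],0],[[10.7,27.9,-8],[0,0,0],0],[[10.7,27.9,-8],[0,0,0],0],[[10.7,27.9,-8],[0,0,0],0]])

```text
clock: 7.12
position: [0.4828, 0.0417, 0.1428]
tool_rot: [-3.141, 0.0, 2.801]
force: [0.1, -0.3, -0.0]
grip_width: -0.0
finger_force: 0.0
```

```bash
python3 - <<'E'
from h import *
s=bot.observe(); print(s['position'],s['clock'],s['force'])
for cam,n in (('top','wide_top'),('scene','wide_top'),('wrist','square_top')):
  im,d=bot.grab_frame(cam); cv2.imwrite(f'pics/{cam}2.png',im[:,:,::-1])
  for r in bot.trace(cam,n)[:1]:
    w=world(cam,d,r['mask'],s); zt=np.percentile(w[:,2],95); t=w[abs(w[:,2]-zt)<.004]
    print(cam,r['conf'],r['bbox'],zt,(t.min(0)+t.max(0))/2,np.median(t,0),np.ptp(t,0))
E
```

```text
[0.48280634 0.04167875 0.14279379] 7.1167 [ 0.11807462 -0.28987007 -0.00146   ]
top 0.78 [417.2, 270.4, 447.4, 303.3] 0.06444962590970543 [ 0.49173803 -0.25628516  0.06345268] [ 0.49158379 -0.25690483  0.06248635] [0.05011403 0.04941284 0.00598459]
scene 0.58 [213.5, 117.0, 245.9, 150.0] 0.06568159251124456 [ 0.48968867 -0.25567525  0.06519454] [ 0.49013515 -0.25455562  0.06403429] [0.05176852 0.04865893 0.00702005]
wrist 0.92 [237.4, 204.2, 318.8, 269.2] 0.10130546768747048 [0.47960759 0.04007395 0.09999525] [0.47998272 0.04209298 0.10027168] [0.03906504 0.04528852 0.0052117 ]
```

Emit:
move_arm(series=[[[0,0,2],[0,0,0],0],[[0,0,3.3],[0,0,0],0],[[0,0,3.9],[0,0,0],0],[[0,0,4.1],[0,0,0],0],[[0,0,4.2],[0,0,0],0],[[0,0,4.3],[0,0,0],0],[[0,0,4.4],[0,0,0],0],[[0,0,4.5],[0,0,0],0],[[0,0,4.6],[0,0,0],0],[[0,0,4.7],[0,0,0],0],[[0,0,4.8],[0,0,0],0],[[0,0,4.9],[0,0,0],0],[[0,0,5.0],[0,0,0],0]])

```text
clock: 8.5
position: [0.483, 0.043, 0.0928]
tool_rot: [3.141, 0.0, 2.803]
force: [0.9, 0.4, 3.5]
grip_width: 0.0
finger_force: 1.5
```

Emit:
move_arm(series=[[[0,0,0.1],[0,0,0],0],[[0,0,0.2],[0,0,0],0],[[0,0,0.3],[0,0,0],0],[[0,0,0.4],[0,0,0],0],[[0,0,0.4],[0,0,0],0]])

```text
clock: 8.92
position: [0.4826, 0.043, 0.0886]
tool_rot: [-3.141, -0.0, 2.803]
force: [1.2, -0.6, 1.0]
grip_width: -0.0002
finger_force: 0.5
```

Emit:
move_arm(series=[[[0,0,0.05],[0,0,0],0],[[0,0,0.1],[0,0,0],0]])

```text
clock: 9.08
position: [0.4827, 0.043, 0.0879]
tool_rot: [3.142, -0.0, 2.803]
force: [-3.2, -0.5, 19.2]
grip_width: -0.0
finger_force: 10.1
```

Emit:
move_arm(series=[[[0,0,-2],[0,0,0],0],[[0,0,-5],[0,0,0],0],[[0,0,-8],[0,0,0],0],[[0,0,-8],[0,0,0],0],[[6.6,19.4,-8],[0,0,0],0],[[6.6,19.4,-8],[0,0,0],0],[[6.6,19.4,-8],[0,0,0],0],[[6.6,19.4,-8],[0,0,0],0],[[6.6,19.4,-8],[0,0,0],0],[[6.6,19.4,-8],[0,0,0],0],[[6.6,19.4,-8],[0,0,0],0],[[6.6,19.4,-8],[0,0,0],0],[[6.6,19.4,-8],[0,0,0],0],[[6.6,19.4,-8],[0,0,0],0]])

```text
clock: 10.25
position: [0.4851, 0.2467, 0.1678]
tool_rot: [-3.141, 0.0, 2.801]
force: [-0.8, -0.2, 0.7]
grip_width: -0.0004
finger_force: 0.0
```

```bash
python3 - <<'E'
from h import *
s=bot.observe(); print(s['position'],s['clock'],s['force'])
for cam,n in (('top','square_top'),('scene','square_top'),('wrist','slim_top')):
  im,d=bot.grab_frame(cam); cv2.imwrite(f'pics/{cam}3.png',im[:,:,::-1])
  for r in bot.trace(cam,n)[:1]:
    w=world(cam,d,r['mask'],s); zt=np.percentile(w[:,2],95); t=w[abs(w[:,2]-zt)<.004]
    print(cam,r['conf'],r['bbox'],zt,(t.min(0)+t.max(0))/2,np.median(t,0),np.ptp(t,0))
E
```

```text
[0.48514477 0.24668904 0.16781628] 10.25 [-0.78985682 -0.23540138  0.67555437]
top 0.72 [260.0, 277.6, 282.5, 302.9] 0.08991735891401602 [0.48455707 0.041599   0.0894019 ] [0.48358612 0.0415666  0.08788654] [0.04364537 0.04259756 0.00696113]
scene 0.72 [323.1, 165.7, 346.9, 186.6] 0.09173642109176042 [0.48279095 0.04384652 0.0906315 ] [0.48363458 0.04338064 0.08955396] [0.04394784 0.04091934 0.00577262]
wrist 0.79 [251.8, 212.0, 308.3, 264.8] 0.12470998787462527 [0.48404126 0.24575721 0.12316488] [0.48337833 0.24626107 0.12361725] [0.03152439 0.03151343 0.00488332]
```

Emit:
move_arm(series=[[[0,0,2],[0,0,0],0],[[0,0,3.3],[0,0,0],0],[[0,0,3.9],[0,0,0],0],[[0,0,4.1],[0,0,0],0],[[0,0,4.2],[0,0,0],0],[[0,0,4.3],[0,0,0],0],[[0,0,4.4],[0,0,0],0],[[0,0,4.5],[0,0,0],0],[[0,0,4.6],[0,0,0],0],[[0,0,4.7],[0,0,0],0],[[0,0,4.8],[0,0,0],0],[[0,0,4.9],[0,0,0],0],[[0,0,5.0],[0,0,0],0],[[0,0,5.1],[0,0,0],0],[[0,0,5.2],[0,0,0],0],[[0,0,5.3],[0,0,0],0],[[0,0,5.3],[0,0,0],0]])

```text
clock: 11.97
position: [0.4849, 0.2478, 0.1146]
tool_rot: [-3.141, -0.0, 2.803]
force: [0.8, 0.5, 0.1]
grip_width: -0.0001
finger_force: 0.3
```

Emit:
move_arm(series=[[[0,0,0.1],[0,0,0],0],[[0,0,0.1],[0,0,0],0],[[0,0,0.15],[0,0,0],0],[[0,0,0.2],[0,0,0],0]])

```text
clock: 12.3
position: [0.4852, 0.248, 0.113]
tool_rot: [3.141, 0.0, 2.803]
force: [-0.5, 0.2, 14.8]
grip_width: 0.0002
finger_force: 7.2
```

Emit:
move_arm(series=[[[0,0,-1],[0,0,0],0],[[0,0,-4],[0,0,0],0],[[0,0,-8],[0,0,0],0],[[0,0,-12],[0,0,0],0],[[10,15,-12],[0,0,0],0],[[10,15,-12],[0,0,0],0],[[10,15,-12],[0,0,0],0],[[10,15,-12],[0,0,0],0],[[10,15,-12],[0,0,0],0],[[10,15,-12],[0,0,0],0],[[10,15,-12],[0,0,0],0],[[10,15,-12],[0,0,0],0]])

```text
clock: 13.3
position: [0.4409, 0.4214, 0.233]
tool_rot: [-3.141, 0.0, 2.802]
force: [1.0, -0.9, -0.1]
grip_width: -0.0002
finger_force: 0.0
```

```bash
python3 - <<'E'
from h import *
for cam in ('top','scene'):
  im,d=bot.grab_frame(cam); cv2.imwrite(f'pics/{cam}4.png',im[:,:,::-1])
  for n in ('wide_top','square_top','slim_top'):
   for r in bot.trace(cam,n)[:1]:
    w=world(cam,d,r['mask']); zt=np.percentile(w[:,2],95); t=w[abs(w[:,2]-zt)<.004]
    print(cam,n,r['conf'],r['bbox'],zt.round(4),np.median(t,0).round(4))
E
```

```text
top wide_top 0.74 [420.4, 272.9, 447.0, 302.6] 0.0643 [ 0.4916 -0.2556  0.0623]
top square_top 0.78 [260.2, 279.1, 280.5, 303.1] 0.0901 [0.4844 0.0415 0.0879]
top slim_top 0.84 [137.7, 281.5, 160.4, 298.1] 0.1151 [0.4862 0.2467 0.1134]
scene wide_top 0.75 [215.9, 118.0, 241.1, 133.5] 0.0663 [ 0.4883 -0.2543  0.0641]
scene square_top 0.5 [323.5, 167.7, 343.9, 188.2] 0.0913 [0.4823 0.0427 0.0892]
scene slim_top 0.72 [344.6, 298.2, 377.3, 346.7] 0.1261 [0.7183 0.2633 0.1256]
```

View pics/scene4.png

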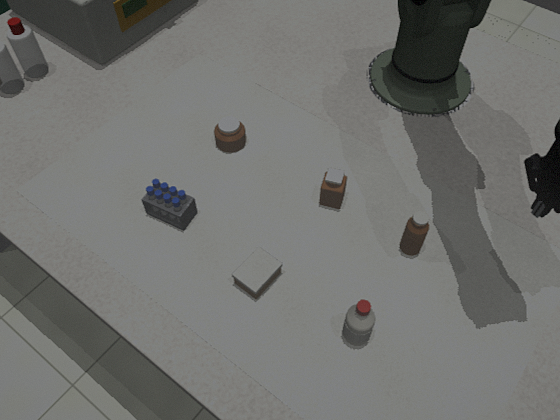

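The scene view shows the three containers upright with stoppers seated: wide jar (230,133), square bottle (334,188) and slim bottle (415,233). The bystanders have not moved and the arm is clear. The scene camera's slim_top hit at (361,322) is really the reagent bottle, while the top camera puts the slim stopper at 113 mm, fully home.

```bash
python3 -c "
from workcell import bot
print(bot.job_done())"
```

```text
the job is handed in; nothing more can be done
None
```

I tapped all three stoppers home in the order asked (wide jar, square bottle, slim bottle) and handed the job in at about 13.5 s. The highest force I read was about 19 N, and the final pictures show nothing shifted.

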